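# Zero the portion scale with the small dish on it

### The arm

A 6-joint arm with a two-finger parallel gripper is mounted at the origin on the work surface. World frame = base frame: x ahead of the robot, y to its left, z up, the work surface at z = 0. Lengths are in m, angles in degrees, forces in N, time in s.
With the tool pointing down it reaches from about 0.375 to 0.9 m from the base axis. Payload 3.1 kg.
Tool frame: the origin (TCP) lies at the very end of the fingers, on their centre line; the grasp point (between the pads) lies 19 mm behind it; z points along the fingers, y is the line along which they close (so a half turn about z gives the same grasp; the last joint's range is limited). The gripper opens to 87 mm and grips with 3 to 60 N. Pads are 19 mm wide; open, the fingers measure 117 mm over their backs; the gripper's body (75 mm by 190 mm) begins 51 mm behind the grasp point.
Start: joints at [-75.602, 30.224, 82.088, -0, 67.689, -10.227], TCP at [0.26, -0.568, 0.223] pointing down, gripper open.
Joint ranges: [-176.69, 176.69], [-43.24, 126.21], [12.49, 139.97], [-82, 262], [0, 151.66], [-163.58, 163.58]. Speed limits (degrees/s): [159.86, 159.86, 180, 180, 180, 180].

### API

Orientations are given as a 3x3 rotation matrix whose columns are the frame's x, y, z axes.
In Python, from rig import bot, imaging gives the robot as it stands.
- The arm moves only by the tool drive_tool, never from a script. Its argument "deltas" is text: rows parted by semicolons, each of 5 numbers parted by spaces: the finger opening in mm, from 0 to 87, then the shift along the world's x, y, z in mm, then the turn about the world's z in rad. In form: jaw dx dy dz twist; .... A call has 1 to 12 rows; each row is the pose to reach, as a shift and turn from the pose commanded when the call began; what a row does not reach only later rows make up. A row lasts 1/10 s, in which the tool goes at most 50 mm and 8.59 degrees, less where a joint would pass 70% of its speed; a pose out of reach is approached as far as the arm can. A call with a gripper value outside its range is refused whole. The fingers move at their own pace and stop on an object; the grip force is fixed at half the most. Time passes only in rows, so rows that repeat a pose let the fingers close. It gives the time, the measured TCP pose, the force, the opening and the grip force at its end, in the units of the state.
- bot.read_state(): the state, without advancing time (a new reading comes with each control period).
- imaging.capture(name): name is "scene" or "top"; returns the picture (400x640x3 uint8, red, green, blue); there is no depth.
- imaging.camera_model(name): a dict with "fx", "fy", "cx", "cy" (pixels), "T" (4x4, takes a point from camera to world coordinates). Camera axes: x right, y down, z forward; pixel columns grow to the right and rows downward; lengths in m; the calibration is good to about 2 mm. A picture is of the moment at which its call begins. camera_model takes no time and is no camera call.
- bot.hand_in(): hands the job in; it is judged then, once.
The state is a dict: "time_s": time; "joint_positions": joint angles; "qvel": joint speeds; "tau": joint torques, N m; "position": TCP position; "tcp_rot": TCP orientation; "force": force on the tool from outside, world axes, zero at the start; "moment": the same for the moment, N m; "opening": opening from 0.0 (shut) to 1.0 (fully open); "grasp_force": force on a finger pad.
Only numpy, scipy, OpenCV 4.12 (cv2) and the standard library are available. Lean on these libraries where they do the work, as an engineer would, in place of code of your own. Each camera call takes 0.05 s, during which the arm holds its last target. There are 200 camera calls.

### The job

Get the kitchen scale ready for weighing into the small dish: take the smaller white dish from the top of the steel rack and stand it upright in the middle of the scale's steel plate. With the dish standing there on its own, take the scraper from the rack and use the end of its handle to press the zero button at the bottom of the little well in the scale's control strip, fully in for about a second, without forcing it, then let it spring out. Hang the scraper back in its hole in the rack, handle down, leaving the small dish on the plate and the large dish, the pot and the canister undisturbed.

Things in the scene. Friction and masses are not known exactly. Their poses are not given: they have to be found in the camera images.
- dish: The smaller of two white melamine dishes, open on top, round: 60 mm across the rim, 50 mm across the foot, 36 mm high, walls almost upright and 3.5 mm thick, 70 g. Starts on the rack's upper shelf, to one side of the scraper. Origin: centre of its underside, z up.
- large_dish: The larger white melamine dish, 100 mm across, 36 mm high, on the rack's upper shelf at the other side of the scraper. To be left alone. Origin: centre of its underside.
- scraper: Silicone scraper, 162 mm long, 70 g, hanging upright, handle down through the rack's hole. Origin: centre of the underside of its round steel collar (30 mm across, 6 mm high), which rests on the shelf; z runs up along the tool. Above the collar the grey head, a flat blade 12 mm thick (its x), 40 mm wide (its y), up to z = 62 mm, full width up to 48 mm. Below, the straight round steel handle.
- scraper_tip (a point): The rounded lower end of the scraper's steel handle, on its axis, 100 mm below the scraper's origin; the handle is 9 mm thick all along.
- rack: Two-level steel rack, fixed, on the robot's left, 170 mm deep (its x), 374 mm long (its y). Origin: centre of its footprint on the counter. Its front, with a slim drawer with round knob, faces its -x (about world -y). Shelf surfaces 55 and 160 mm above the counter, 5 mm thick; posts end at 172 mm; a rail 182 mm high runs along the back edge.
- utensil_hole (a point): Centre of the round 19 mm hole in the rack's upper shelf, at the shelf's surface (160 mm above the counter), 40 mm behind the shelf's front edge, midway along it. The scraper hangs here; the space below it is free down to the lower shelf, 105 mm below.
- pot: Brown ceramic pot with its lid on, 86 mm across, 84 mm high, on the rack's lower shelf. To be left alone. Origin: centre of its underside.
- canister: Clear acrylic canister with a grey screw cap, 78 mm across, 84 mm high, on the rack's lower shelf. To be left alone. Origin: centre of its underside.
- scale: White portion scale, fixed to the counter. Origin: centre of its footprint; body 200 mm (x) by 180 mm (y), 45 mm high. The flat control strip with the display is the 50 mm nearest its -x edge (towards the robot), top 45 mm above the counter. Behind it stands the raised steel weighing plate.
- scale_plate (a point): Centre of the top of the scale's flat steel weighing plate, 130 mm (scale x) by 160 mm (scale y), 58 mm above the counter.
- zero_well (a point): Centre of the mouth of the round well in the scale's control strip, 45 mm above the counter, beside the display: 18 mm across with straight walls, too narrow for a finger. The top of the grey zero button, 15 mm across, lies 8 mm below the mouth when it is out.
- zero_button (a joint): Travel of the zero button, straight down, in m: 0 = out, 0.005 = fully in. Its spring pushes back with about 2 N at the start and 5 N fully in, where it meets a hard stop; it springs out by itself. Pushing it with over 30 N is forcing it.

How it is judged:
By the outcome, as a careful person would: the job done as asked, in the order asked, and still so for the second after the job is handed in, with the robot touching nothing.
It also fails if it takes over 70 s, if anything falls off the work surface, if the arm or the gripper's body presses on something with over 40 N, if the wrist force passes 120 N, or if a joint passes its speed limit or range.

## Working session

There is one attempt and no reset: what is moved stays moved. The work goes in short steps, Python scripts to look and compute and a tool call to move; the robot and the scene stay as the last step left them, time stands still between calls to the robot, and variables do not carry over. Pictures are saved under pics/ and viewed, at most 10 in all, crops included, and the job is handed in when it is done.

Besides the shell and the picture viewer there is one more tool, called after "Request:" in YAML: its name, and indented under it one key for each argument. drive_tool: Moves the arm, as the interface text tells. Its arguments: {"type":"object","properties":{"deltas":{"type":"string"}},"required":["deltas"]}

```bash
ls; mkdir -p pics
cat > h.py <<'E'
import numpy as np, cv2
from rig import bot, imaging
def ray(cam,u,v):
    m=imaging.camera_model(cam);T=np.array(m["T"])
    d=T[:3,:3]@np.array([(u-m["cx"])/m["fx"],(v-m["cy"])/m["fy"],1.]);return T[:3,3],d/np.linalg.norm(d)
def onz(cam,u,v,z):
    o,d=ray(cam,u,v);return o+d*(z-o[2])/d[2]
def tri(a,b):
    (o1,d1),(o2,d2)=ray(*a),ray(*b)
    s=np.linalg.lstsq(np.c_[d1,-d2],o2-o1,rcond=None)[0]
    p,q=o1+s[0]*d1,o2+s[1]*d2;return (p+q)/2,np.linalg.norm(p-q)
def proj(cam,P):
    m=imaging.camera_model(cam);T=np.linalg.inv(np.array(m["T"]));p=T[:3,:3]@np.array(P)+T[:3,3]
    return m["fx"]*p[0]/p[2]+m["cx"],m["fy"]*p[1]/p[2]+m["cy"]
def save(cam,fn,crop=None,s=1):
    im=imaging.capture(cam);cv2.imwrite("pics/raw_"+fn,im[:,:,::-1])
    if crop: im=im[crop[1]:crop[3],crop[0]:crop[2]]
    im=cv2.resize(im,None,fx=s,fy=s,interpolation=cv2.INTER_CUBIC);cv2.imwrite("pics/"+fn,im[:,:,::-1])
E
python3 - <<'E'
from h import *
np.set_printoptions(precision=3,suppress=True)
save("scene","s0.png",None,1.25);save("top","t0.png",None,1.25)
for c in("scene","top"):
    m=imaging.camera_model(c);print(c,m["fx"],m["cx"],m["cy"],np.array(m["T"]))
print(bot.read_state())
E
```

```text
pics
scene 361.64030248474165 320.98780144498994 198.99428856585376 [[ 0.039  0.654 -0.755  1.02 ]
 [ 0.999 -0.01   0.043  0.013]
 [ 0.021 -0.756 -0.654  0.599]
 [ 0.     0.     0.     1.   ]]
top 468.99484427374966 321.4430108424656 193.61682964831192 [[-0.021 -0.998  0.06   0.415]
 [-1.     0.021  0.013  0.023]
 [-0.014 -0.06  -0.998  1.166]
 [ 0.     0.     0.     1.   ]]
{'time_s': 0.1, 'joint_positions': array([-75.604,  30.274,  82.149,  -0.001,  67.692, -10.226]), 'qvel': array([-0.132, -0.173, -0.24 , -0.14 ,  0.004, -0.085]), 'tau': array([  0.001, -44.098, -17.715,   0.063,   0.053,  -0.   ]), 'position': array([ 0.26 , -0.567,  0.222]), 'tcp_rot': array([[ 0.909,  0.417, -0.001],
       [ 0.417, -0.909,  0.002],
       [ 0.   , -0.002, -1.   ]]), 'force': array([-0.685,  1.058,  0.025]), 'moment': array([ 0.001, -0.021, -0.005]), 'grasp_force': 0.0, 'opening': 1.0014786837669887}
```

View pics/s0.png

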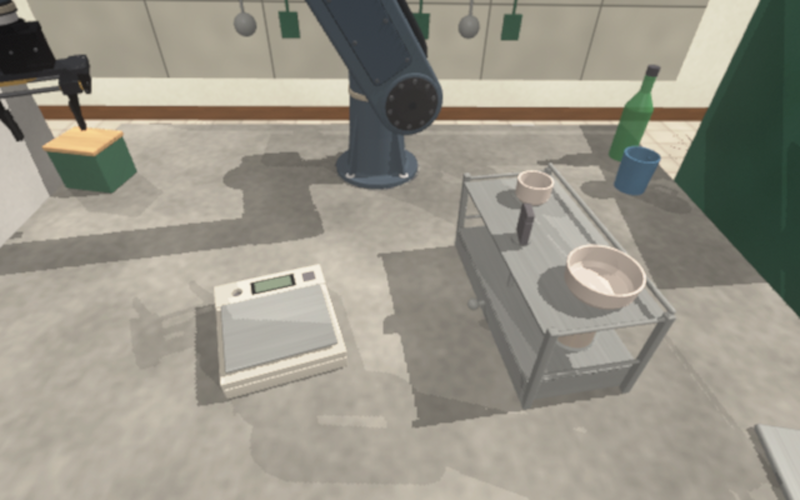

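View pics/t0.png

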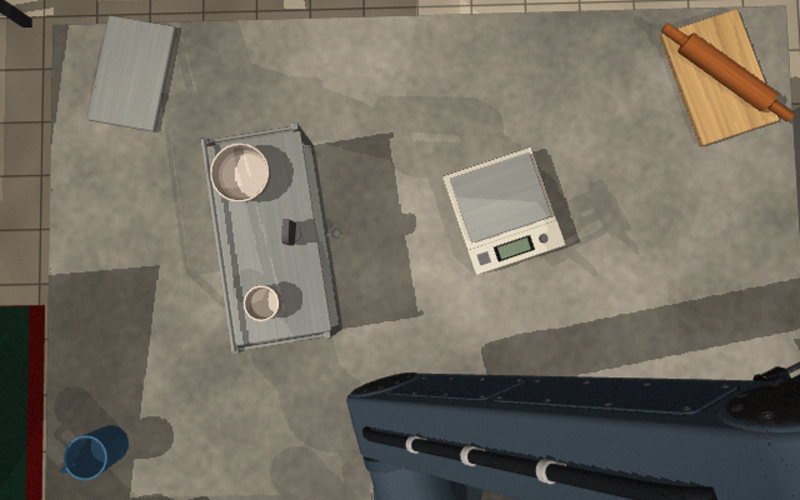

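The scene view shows the small dish at about (535,186), the scraper at (525,225), the scale at (280,325) and the round well at (237,292). In the top view the small dish is at (262,302), the scraper at (290,232), the well at (544,238) and the plate centre near (501,196). All of these are at 1.25x.

```bash
cat > m.py <<'E'
from h import *
np.set_printoptions(precision=4,suppress=True)
t=cv2.imread("pics/raw_t0.png");s=cv2.imread("pics/raw_s0.png")
def blob(im,mask,seed,box):
    x0,y0,x1,y1=box;m=np.zeros(mask.shape,np.uint8);m[y0:y1,x0:x1]=mask[y0:y1,x0:x1]
    c,_=cv2.findContours(m.astype(np.uint8),cv2.RETR_EXTERNAL,cv2.CHAIN_APPROX_NONE)
    return max(c,key=cv2.contourArea)
def warm(im): 
    i=im.astype(int);return ((i[:,:,2]-i[:,:,0]>12)&(i[:,:,2]>120)).astype(np.uint8)
def dark(im,th): return (im.max(2)<th).astype(np.uint8)
out={}
ct=blob(t,warm(t),0,(190,222,228,262));et=cv2.fitEllipse(cv2.convexHull(ct));print("dish top",et)
cs=blob(s,warm(s),0,(405,130,452,168));es=cv2.boundingRect(cs);print("dish scene bbox",es,cv2.fitEllipse(cs))
P=onz("top",*et[0],.196);print("dish rim @.196",P,"diam", 2*np.linalg.norm(onz("top",et[0][0]+et[1][1]/2,et[0][1],.196)-P))
wt=blob(t,dark(t,125),0,(428,183,442,198));mt=cv2.boundingRect(wt);print("well top",mt)
ws=blob(s,dark(s,140),0,(182,227,197,241));ms=cv2.boundingRect(ws);print("well scene",ms)
a=("top",mt[0]+(mt[2]-1)/2,mt[1]+(mt[3]-1)/2);b=("scene",ms[0]+(ms[2]-1)/2,ms[1]+(ms[3]-1)/2)
print("well tri",tri(a,b),onz(*a,.045),onz(*b,.045))
kt=blob(t,dark(t,105),0,(222,172,242,200));print("scraper top",cv2.minAreaRect(kt),cv2.boundingRect(kt))
ks=blob(s,dark(s,95),0,(408,158,432,200));print("scraper scene",cv2.minAreaRect(ks),cv2.boundingRect(ks))
def up(im,box,k):
    x0,y0,x1,y1=box;return cv2.resize(im[y0:y1,x0:x1],None,fx=k,fy=k,interpolation=cv2.INTER_NEAREST)
for im,cc in((t,(ct,wt,kt)),(s,(cs,ws,ks))): cv2.drawContours(im,cc,-1,(0,255,0),1)
A=np.hstack([up(t,(190,160,280,280),3),up(t,(350,115,460,235),3)]);B=np.hstack([up(s,(370,130,460,205),3),up(s,(165,205,285,280),3)])
w=max(A.shape[1],B.shape[1]);pad=lambda X:np.pad(X,((0,0),(0,w-X.shape[1]),(0,0)))
cv2.imwrite("pics/c1.png",np.vstack([pad(A),pad(B)])[:600])
E
python3 m.py
```

```text
dish top ((207.83425903320312, 244.01673889160156), (29.100000381469727, 35.025455474853516), 7.627340316772461)
dish scene bbox (405, 130, 47, 35) ((426.9648742675781, 146.0082244873047), (31.737215042114258, 44.497230529785156), 121.16717529296875)
dish rim @.196 [0.374  0.2725 0.196 ] diam 0.07259002049397568
well top (431, 187, 7, 7)
well scene (190, 234, 3, 1)
well tri (array([ 0.4849, -0.2295,  0.0419]), np.float64(0.004979467506765211)) [ 0.4853 -0.2313  0.045 ] [ 0.488  -0.2255  0.045 ]
scraper top ((233.5, 185.0), (20.0, 15.0), 90.0) (226, 175, 16, 21)
scraper scene ((419.0828857421875, 179.4463348388672), (10.127239227294922, 31.708738327026367), 12.094757080078125) (414, 163, 12, 33)
```

View pics/c1.png

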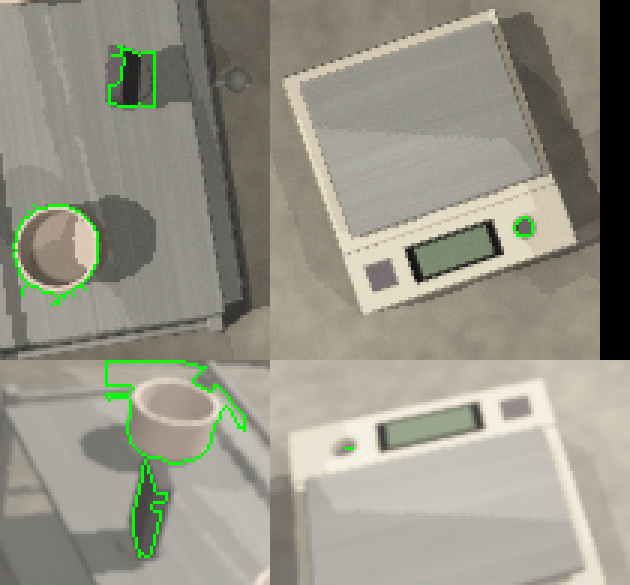

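The crop has the dish rim in the top view centred at pixel (209,242.5) and the blade's top face at about (228.7,185.5). The plate corners and the well at (434,190) are clear. I'll triangulate these.

Run:
```python
from h import *
np.set_printoptions(precision=4,suppress=True)
f=lambda x,y:(190+x/3-.33,160+y/3-.33)
g=lambda x,y:(350+(x-270)/3-.33,115+y/3-.33)
h=lambda x,y:(370+x/3-.33,130+(y-360)/3-.33)
k=lambda x,y:(165+(x-270)/3-.33,205+(y-360)/3-.33)
print("dish",tri(("top",*f(57,248)),("scene",*h(173,400))),onz("top",*f(57,248),.196),onz("scene",*h(173,400),.196))
print("head",tri(("top",*f(116,77)),("scene",*h(152,463))),onz("top",*f(116,77),.222))
print("blade black edges", onz("top",*f(124,50),.222),onz("top",*f(124,102),.222), "lower",onz("top",*f(138,52),.166),onz("top",*f(138,104),.166))
print("plate near corners",tri(("top",*g(548,172)),("scene",*k(305,478))),tri(("top",*g(355,238)),("scene",*k(545,430))))
c=[onz("top",*g(*p),.058) for p in((300,82),(490,22),(548,172),(355,238))];print("plate",np.array(c),np.mean(c,0))
w=(434,190);print("well",onz("top",*w,.045),tri(("top",*w),("scene",190,233.7)))
# rack front: posts/corners (1.25x picture)
r=[onz("top",x/1.25,y/1.25,z) for x,y,z in((205,140,.182),(298,126,.172),(338,333,.172),(236,349,.182))]
print("rack",np.array(r),np.mean(r,0))
```

```text
dish (array([0.3774, 0.2709, 0.1953]), np.float64(7.261313938665175e-05)) [0.3774 0.2707 0.196 ] [0.3785 0.2704 0.196 ]
head (array([0.4923, 0.2224, 0.2233]), np.float64(0.001560168944284059)) [0.4926 0.2234 0.222 ]
blade black edges [0.5107 0.2179 0.222 ] [0.4755 0.2182 0.222 ] lower [0.5147 0.2194 0.166 ] [0.4775 0.2198 0.166 ]
plate near corners (array([ 0.526 , -0.2465,  0.0567]), np.float64(0.006575542263281989)) (array([ 0.478 , -0.0938,  0.0502]), np.float64(0.006304967365617794))
plate [[ 0.6027 -0.056   0.058 ]
 [ 0.6472 -0.2079  0.058 ]
 [ 0.5267 -0.2495  0.058 ]
 [ 0.4778 -0.0962  0.058 ]] [ 0.5636 -0.1524  0.058 ]
well [ 0.4853 -0.2313  0.045 ] (array([ 0.4851, -0.2302,  0.043 ]), np.float64(0.0029820357402139865))
rack [[0.6558 0.3683 0.182 ]
 [0.6789 0.2107 0.172 ]
 [0.3234 0.1467 0.172 ]
 [0.3011 0.3164 0.182 ]] [0.4898 0.2605 0.177 ]
```

Request:
drive_tool:
  deltas: "87 45 45 25 0; 87 90 90 50 0; 87 130 135 80 0; 87 160 180 80 0; 87 190 220 80 0; 87 210 265 80 0; 87 220 310 80 0; 87 230 358 80 0.1; 87 235 407 80 0.25; 87 240 456 80 0.4; 87 240 505 80 0.55; 87 240 554 80 0.7"

```text
time_s: 1.3
position: [0.4989, -0.0539, 0.3022]
tcp_rot: [[0.421, 0.907, -0.0], [0.907, -0.421, 0.0], [0.0, -0.0, -1.0]]
force: [1.2, 0.1, 0.1]
opening: 1.002
grasp_force: 0.0
```

Request:
drive_tool:
  deltas: "87 -10 45 0 0.1; 87 -20 90 0 0.2; 87 -35 135 0 0.35; 87 -60 175 0 0.5; 87 -90 215 0 0.6; 87 -110 255 0 0.61; 87 -122 285 0 0.61; 87 -122 285 0 0.61; 87 -122 285 0 0.61; 87 -122 285 0 0.61"

```text
time_s: 2.3
position: [0.3774, 0.2283, 0.3023]
tcp_rot: [[-0.168, 0.986, -0.0], [0.986, 0.168, -0.001], [-0.001, -0.0, -1.0]]
force: [0.5, 0.8, -0.0]
opening: 1.002
grasp_force: 0.0
```

Request:
drive_tool:
  deltas: "87 0 42 -40 0; 87 0 42 -80 0; 87 0 42 -105 0; 87 0 42 -120 0; 87 0 42 -130 0; 87 0 42 -134 0; 87 0 42 -134 0; 70 0 42 -134 0; 62 0 42 -134 0; 50 0 42 -134 0; 50 0 42 -134 0; 50 0 42 -134 0"

```text
time_s: 3.5
position: [0.3772, 0.2711, 0.1689]
tcp_rot: [[-0.168, 0.986, 0.001], [0.986, 0.168, 0.0], [0.0, 0.001, -1.0]]
force: [-1.0, -0.1, 2.1]
opening: 0.677
grasp_force: 29.9
```

Request:
drive_tool:
  deltas: "50 0 0 30 0; 50 0 0 65 0; 50 0 -10 100 0; 50 10 -40 110 0; 50 25 -80 110 0; 50 45 -120 110 0; 50 70 -160 110 0; 50 95 -200 110 0; 50 120 -240 110 0; 50 140 -280 110 0; 50 160 -315 110 0; 50 170 -350 110 0"

```text
time_s: 4.7
position: [0.5483, -0.0809, 0.2781]
tcp_rot: [[-0.168, 0.986, 0.001], [0.986, 0.168, 0.0], [-0.0, 0.001, -1.0]]
force: [-0.1, -0.6, -0.6]
opening: 0.679
grasp_force: 30.0
```

Run:
```python
from h import *
s=bot.read_state();print(s["position"],s["force"],s["grasp_force"],s["opening"],s["joint_positions"].round(1))
```

```text
[ 0.54834852 -0.08093144  0.2781336 ] [-0.11288739 -0.64349014 -0.5616942 ] 30.001316430279985 0.6788712578451338 [-20.   21.2  88.5   0.   70.4 -29.6]
```

Request:
drive_tool:
  deltas: "50 10 -35 0 0; 50 15 -65 -40 0; 50 15 -72 -85 0; 50 15 -72 -125 0; 50 15 -72 -160 0; 50 15 -72 -180 0; 50 15 -72 -192 0; 50 15 -72 -199 0; 50 15 -72 -203 0; 50 15 -72 -206 0; 50 15 -72 -208 0; 50 15 -72 -208 0"

```text
time_s: 5.9
position: [0.5624, -0.1511, 0.0711]
tcp_rot: [[-0.168, 0.986, 0.001], [0.986, 0.168, -0.001], [-0.001, 0.001, -1.0]]
force: [-0.3, -0.0, -0.5]
opening: 0.682
grasp_force: 30.0
```

Run:
```python
from h import *
s=bot.read_state();print(s["position"],s["force"])
save("scene","s1.png",(150,130,350,330),3)
```

```text
[ 0.56244643 -0.15113099  0.07109143] [-0.29876851 -0.02996038 -0.49368332]
```

View pics/s1.png

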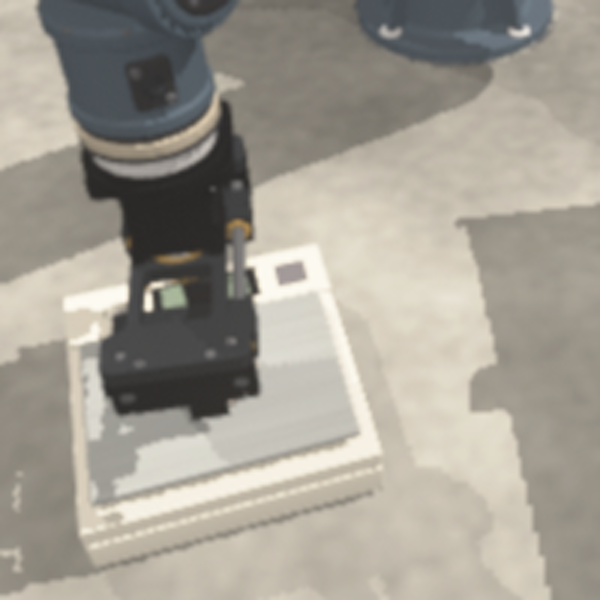

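The gripper hides the dish, and it looks to be just above the plate with no contact force yet. I'll lower it gently.

Request:
drive_tool:
  deltas: "50 0 0 -1 0; 50 0 0 -1 0; 50 0 0 -2 0; 50 0 0 -2 0; 50 0 0 -2.5 0; 50 0 0 -2.5 0"

```text
time_s: 6.55
position: [0.562, -0.151, 0.0679]
tcp_rot: [[-0.168, 0.986, -0.0], [0.986, 0.168, 0.0], [0.0, -0.0, -1.0]]
force: [-0.2, 0.2, -1.0]
opening: 0.68
grasp_force: 30.0
```

Request:
drive_tool:
  deltas: "50 0 0 -0.5 0; 50 0 0 -0.5 0; 50 0 0 -1 0; 50 0 0 -1 0; 50 0 0 -1.5 0; 50 0 0 -1.5 0"

```text
time_s: 7.15
position: [0.5621, -0.151, 0.067]
tcp_rot: [[-0.168, 0.986, 0.0], [0.986, 0.168, -0.0], [-0.0, 0.0, -1.0]]
force: [-1.4, -0.3, 4.1]
opening: 0.68
grasp_force: 29.9
```

Contact is made at 4 N. I'll release and rise, then move aside toward the rack.

Request:
drive_tool:
  deltas: "55 0 0 0 0; 65 0 0 0 0; 75 0 0 0 0; 87 0 0 0 0; 87 0 0 0 0; 87 0 0 20 0; 87 0 0 50 0; 87 0 0 90 0; 87 0 30 140 0; 87 0 70 180 0; 87 -10 115 200 -0.1; 87 -20 160 210 -0.2"

```text
time_s: 8.35
position: [0.5455, -0.0003, 0.2762]
tcp_rot: [[0.037, 0.999, 0.005], [0.999, -0.037, -0.001], [-0.001, 0.005, -1.0]]
force: [0.6, 0.3, -0.5]
opening: 1.002
grasp_force: 0.0
```

Run:
```python
from h import *
np.set_printoptions(precision=4,suppress=True)
s=bot.read_state();print(s["position"],s["tcp_rot"][:,0],s["joint_positions"].round(1))
a=imaging.capture("top");b=imaging.capture("scene")
cv2.imwrite("pics/raw_t2.png",a[:,:,::-1]);cv2.imwrite("pics/raw_s2.png",b[:,:,::-1])
up=lambda im,x0,y0,x1,y1,k:cv2.resize(im[y0:y1,x0:x1],None,fx=k,fy=k,interpolation=cv2.INTER_CUBIC)
cv2.imwrite("pics/c2.png",np.hstack([up(a,350,115,460,235,4),np.vstack([up(b,165,190,285,250,3),up(a,210,160,270,210,6)])[:480]])[:,:,::-1])
```

```text
[ 0.5455 -0.0003  0.2762] [ 0.0368  0.9993 -0.0008] [-11.8  20.4  90.    0.   69.3  -9.7]
```

View pics/c2.png

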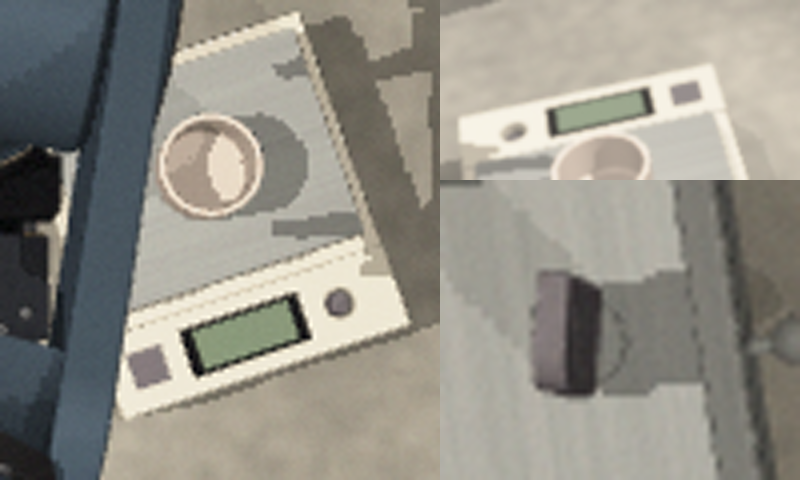

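The dish stands upright on the plate, with its rim at about pixel (402.5,156.3). The blade is nearly square to the world axes, with its top centre at (228.6,185.5). Next is the scraper.

Request:
drive_tool:
  deltas: "87 -5 20 0 0.14; 87 -10 40 0 0.28; 87 -15 60 0 0.42; 87 -20 80 0 0.56; 87 -25 105 0 0.7; 87 -30 130 0 0.84; 87 -35 155 0 0.98; 87 -40 180 0 1.12; 87 -45 200 0 1.26; 87 -50 215 0 1.4; 87 -53 224 0 1.54; 87 -53 224 0 1.57"

```text
time_s: 9.65
position: [0.4908, 0.2235, 0.273]
tcp_rot: [[-1.0, 0.028, -0.001], [0.028, 1.0, -0.0], [0.001, -0.0, -1.0]]
force: [0.8, -0.0, 0.1]
opening: 0.999
grasp_force: 0.0
```

Run:
```python
from h import *
np.set_printoptions(precision=4,suppress=True)
s=bot.read_state();print(s["position"],s["tcp_rot"],s["joint_positions"].round(1))
p=(402.5-.4,156.3-.4);q=(165+(602-440)/3-.33,190+158/3-.33)
print("dish on plate",onz("top",*p,.094),tri(("top",*p),("scene",*q)))
print("well",onz("top",350+340/4-.4,115+303/4-.4,.045),tri(("top",434.6,190.3),("scene",165+(514-440)/3-.33,190+132/3-.33)))
print("collar edge",onz("top",210+184/6-.4,160+160/6-.4,.166),"head",onz("top",228.2,185.1,.222))
```

```text
[0.4908 0.2235 0.273 ] [[-0.9996  0.0284 -0.0011]
 [ 0.0284  0.9996 -0.0003]
 [ 0.0011 -0.0003 -1.    ]] [ 12.6  20.3  90.8  -0.   69.  -75.8]
dish on plate [ 0.5622 -0.1499  0.094 ] (array([ 0.5614, -0.1482,  0.0984]), np.float64(0.002073435101477497))
well [ 0.4844 -0.2327  0.045 ] (array([ 0.4844, -0.2318,  0.0424]), np.float64(0.002865778483751338))
collar edge [0.4946 0.2097 0.166 ] head [0.493  0.2237 0.222 ]
```

Request:
drive_tool:
  deltas: "87 2 0 -35 0; 87 2 0 -65 0; 60 2 0 -85 0; 50 2 0 -96 0; 40 2 0 -101 0; 40 2 0 -101 0; 25 2 0 -101 0; 15 2 0 -101 0; 0 2 0 -101 0; 0 2 0 -101 0; 0 2 0 -101 0; 0 2 0 -101 0"

```text
time_s: 10.85
position: [0.4932, 0.2231, 0.1728]
tcp_rot: [[-0.999, 0.032, 0.0], [0.032, 0.999, 0.0], [-0.0, 0.0, -1.0]]
force: [-0.4, 0.4, -0.5]
opening: 0.17
grasp_force: 0.2
```

Request:
drive_tool:
  deltas: "0 0 0 0 0; 0 0 0 0 0; 0 0 0 0 0; 0 0 0 0 0; 0 0 0 0 0"

```text
time_s: 11.35
position: [0.4932, 0.2232, 0.1727]
tcp_rot: [[-0.999, 0.032, -0.0], [0.032, 0.999, 0.0], [0.0, 0.0, -1.0]]
force: [-0.9, 1.0, 1.7]
opening: 0.138
grasp_force: 30.0
```

Request:
drive_tool:
  deltas: "0 0 0 10 0; 0 0 0 30 0; 0 0 0 60 0; 0 0 0 95 0; 0 0 0 130 0; 0 0 0 150 0; 0 0 -20 150 0; 0 0 -60 150 0; 0 0 -100 150 0; 0 0 -140 150 0; 0 0 -180 150 0; 0 0 -180 150 0"

```text
time_s: 12.55
position: [0.4934, 0.0388, 0.3231]
tcp_rot: [[-0.999, 0.037, 0.0], [0.037, 0.999, -0.003], [-0.001, -0.003, -1.0]]
force: [-0.3, 0.7, -0.7]
opening: 0.137
grasp_force: 30.0
```

Run:
```python
from h import *
np.set_printoptions(precision=4,suppress=True)
s=bot.read_state();p=s["position"];print(p,s["force"],s["opening"])
tip=p-[0,0,.1127];print("tip px",proj("scene",tip),"origin",proj("scene",p-[0,0,.0127]))
u,v=map(int,proj("scene",tip));u0,v0=u-60,v-80
save("scene","s3.png",(u0,v0,u+60,v+30),5);print("crop",u0,v0)
```

```text
[0.4934 0.0388 0.3231] [-0.2633  0.6921 -0.7003] 0.13690113202916673
tip px (np.float64(319.1389943005623), np.float64(170.7544884529718)) origin (np.float64(320.22424233706636), np.float64(121.0939382501755))
crop 259 90
```

View pics/s3.png

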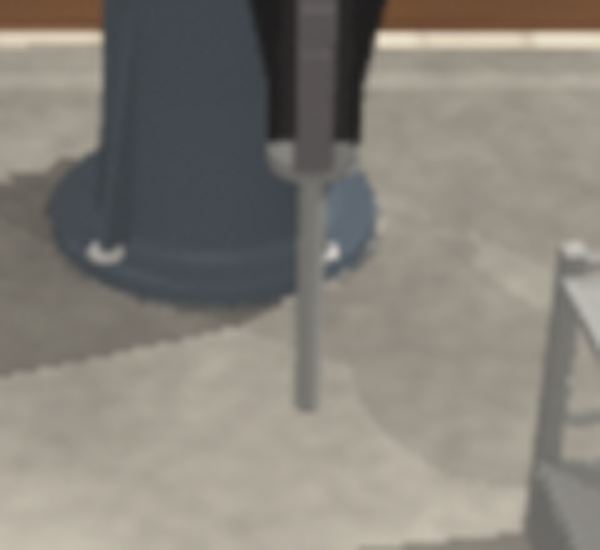

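The scraper hangs straight: the tip is at pixel (320,172), about 1 px from the prediction. I'll go to a point above the well.

Request:
drive_tool:
  deltas: "0 0 -45 0 0; 0 -2 -90 0 0; 0 -4 -135 0 0; 0 -6 -180 0 0; 0 -8 -220 0 0; 0 -9 -250 0 0; 0 -9 -268 -15 0; 0 -9 -274 -45 0; 0 -9 -274 -80 0; 0 -9 -274 -110 0; 0 -9 -274 -140 0; 0 -9 -274 -150 0"

```text
time_s: 13.8
position: [0.483, -0.2285, 0.17]
tcp_rot: [[-1.0, 0.031, -0.005], [0.031, 1.0, 0.004], [0.005, 0.004, -1.0]]
force: [-0.0, 0.6, -0.0]
opening: 0.135
grasp_force: 30.0
```

Request:
drive_tool:
  deltas: "0 0 0 0 0; 0 0 0 0 0"

```text
time_s: 14.0
position: [0.4853, -0.231, 0.1737]
tcp_rot: [[-1.0, 0.031, 0.002], [0.031, 1.0, -0.001], [-0.002, -0.001, -1.0]]
force: [0.5, -0.2, 0.1]
opening: 0.133
grasp_force: 30.0
```

Run:
```python
from h import *
np.set_printoptions(precision=4,suppress=True)
s=bot.read_state();p=s["position"];print(p,s["force"],s["opening"])
tip=p-[0,0,.1127];print("tip px",proj("scene",tip))
u,v=map(int,proj("scene",tip));u0,v0=u-40,v-45
save("scene","s4.png",(u0,v0,u+60,v+30),6);print("crop",u0,v0)
```

```text
[ 0.4853 -0.231   0.1737] [ 0.5414 -0.1748  0.1331] 0.13349664733120847
tip px (np.float64(186.9554374255624), np.float64(227.71238402466665))
crop 146 182
```

View pics/s4.png

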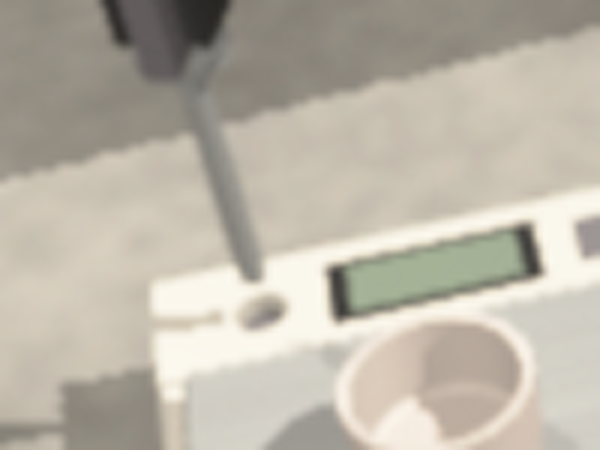

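The tip is at (252,278) and the well mouth at (263,311). Projected straight down, the tip lands at about (262,308), inside the well by a good margin. I'll descend.

Request:
drive_tool:
  deltas: "0 0 0 -6 0; 0 0 0 -12 0; 0 0 0 -15 0; 0 0 0 -17 0; 0 0 0 -19 0; 0 0 0 -21 0; 0 0 0 -21 0"

```text
time_s: 14.75
position: [0.484, -0.2308, 0.1513]
tcp_rot: [[-0.999, 0.032, -0.0], [0.032, 0.999, 0.0], [0.0, 0.0, -1.0]]
force: [-0.4, 0.6, -0.2]
opening: 0.138
grasp_force: 30.0
```

Request:
drive_tool:
  deltas: "0 0 0 -2 0; 0 0 0 -3 0; 0 0 0 -4 0; 0 0 0 -5 0; 0 0 0 -5 0"

```text
time_s: 15.25
position: [0.4844, -0.2311, 0.1468]
tcp_rot: [[-0.999, 0.032, 0.001], [0.032, 0.999, -0.0], [-0.001, -0.0, -1.0]]
force: [-0.2, 0.4, 2.1]
opening: 0.134
grasp_force: 30.0
```

Request:
drive_tool:
  deltas: "0 0 0 -0.5 0; 0 0 0 -1 0; 0 0 0 -1.5 0; 0 0 0 -1.5 0"

```text
time_s: 15.65
position: [0.4844, -0.2311, 0.1452]
tcp_rot: [[-0.999, 0.032, 0.0], [0.032, 0.999, -0.0], [-0.0, -0.0, -1.0]]
force: [0.0, 0.0, 2.7]
opening: 0.136
grasp_force: 30.0
```

Request:
drive_tool:
  deltas: "0 0 0 -0.5 0; 0 0 0 -1 0; 0 0 0 -1 0"

```text
time_s: 15.95
position: [0.4844, -0.2311, 0.1442]
tcp_rot: [[-0.999, 0.032, 0.0], [0.032, 0.999, -0.0], [-0.0, -0.0, -1.0]]
force: [0.2, 0.4, 4.4]
opening: 0.137
grasp_force: 30.0
```

Request:
drive_tool:
  deltas: "0 0 0 -0.5 0; 0 0 0 -1 0; 0 0 0 -1 0"

```text
time_s: 16.25
position: [0.4845, -0.2311, 0.144]
tcp_rot: [[-0.999, 0.032, 0.001], [0.032, 0.999, -0.001], [-0.001, -0.001, -1.0]]
force: [-0.3, 1.3, 8.8]
opening: 0.137
grasp_force: 30.0
```

The force climbs sharply at the hard stop, now 8.8 N. I'll hold for about a second, then rise.

Request:
drive_tool:
  deltas: "0 0 0 -0.3 0; 0 0 0 -0.3 0; 0 0 0 -0.3 0; 0 0 0 -0.3 0; 0 0 0 -0.3 0; 0 0 0 -0.3 0; 0 0 0 -0.3 0; 0 0 0 -0.3 0; 0 0 0 -0.3 0"

```text
time_s: 17.15
position: [0.4844, -0.2311, 0.1439]
tcp_rot: [[-0.999, 0.032, 0.001], [0.032, 0.999, -0.001], [-0.001, -0.001, -1.0]]
force: [-0.2, 0.7, 10.4]
opening: 0.139
grasp_force: 30.0
```

Request:
drive_tool:
  deltas: "0 0 0 3 0; 0 0 0 8 0; 0 0 0 18 0; 0 0 0 40 0; 0 0 0 75 0; 0 0 0 110 0; 0 0 0 145 0; 0 0 0 175 0; 0 0 0 180 0; 0 0 0 180 0"

```text
time_s: 18.15
position: [0.484, -0.2307, 0.3233]
tcp_rot: [[-0.999, 0.032, 0.001], [0.032, 0.999, -0.0], [-0.001, -0.0, -1.0]]
force: [0.3, 0.5, -0.8]
opening: 0.133
grasp_force: 30.0
```

Request:
drive_tool:
  deltas: "0 0 45 0 0; 0 0 90 0 0; 0 2 135 0 0; 0 3 180 0 0; 0 4 225 0 0; 0 5 270 0 0; 0 6 315 0 0; 0 7 360 0 0; 0 8 400 0 0; 0 9 430 0 0; 0 9 448 0 0; 0 9 454 0 0"

```text
time_s: 19.35
position: [0.4914, 0.2246, 0.3202]
tcp_rot: [[-1.0, 0.029, -0.005], [0.029, 1.0, -0.001], [0.005, -0.001, -1.0]]
force: [0.2, 0.1, -0.6]
opening: 0.134
grasp_force: 30.0
```

Request:
drive_tool:
  deltas: "0 0 0 0 0; 0 0 0 -15 0; 0 0 0 -30 0; 0 0 0 -30 0; 0 0 0 -30 0"

```text
time_s: 19.85
position: [0.4931, 0.222, 0.2924]
tcp_rot: [[-0.999, 0.033, -0.001], [0.033, 0.999, -0.001], [0.001, -0.001, -1.0]]
force: [0.6, 0.4, -0.0]
opening: 0.134
grasp_force: 30.0
```

Run:
```python
from h import *
np.set_printoptions(precision=4,suppress=True)
s=bot.read_state();p=s["position"];print(p,s["force"],s["opening"])
tip=p-[0,0,.112];print("tip px",proj("scene",tip),"hole expected",proj("scene",[.493,.222,.16]))
u,v=map(int,proj("scene",tip));u0,v0=u-50,v-50
save("scene","s5.png",(u0,v0,u+50,v+40),6);print("crop",u0,v0)
```

```text
[0.4931 0.222  0.2924] [ 0.639   0.3796 -0.0323] 0.13408654454383706
tip px (np.float64(416.07708233017996), np.float64(182.87129300026342)) hole expected (np.float64(414.0333998439243), np.float64(191.20192941660906))
crop 366 132
```

View pics/s5.png

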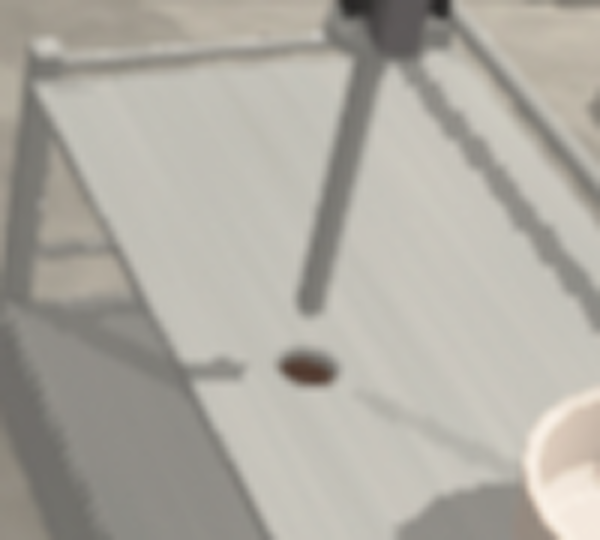

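The hole is at (308,368) and the tip at (311,307). Projected down, the tip lands about 2–3 mm short, so I'll correct by +2.5 mm in x and +2 mm in y, then insert.

Request:
drive_tool:
  deltas: "0 2.5 2 0 0; 0 2.5 2 -8 0; 0 2.5 2 -16 0; 0 2.5 2 -22 0; 0 2.5 2 -28 0; 0 2.5 2 -32 0; 0 2.5 2 -32 0"

```text
time_s: 20.6
position: [0.4952, 0.225, 0.2599]
tcp_rot: [[-0.999, 0.032, -0.002], [0.032, 0.999, -0.0], [0.002, -0.0, -1.0]]
force: [0.0, 0.3, -1.4]
opening: 0.135
grasp_force: 30.0
```

Tip is through the hole without force.

Request:
drive_tool:
  deltas: "0 0 0 -15 0; 0 0 0 -30 0; 0 0 0 -45 0; 0 0 0 -60 0; 0 0 0 -72 0; 0 0 0 -80 0; 0 0 0 -84 0; 0 0 0 -86 0; 0 0 0 -86 0"

```text
time_s: 21.5
position: [0.4959, 0.2251, 0.175]
tcp_rot: [[-0.999, 0.032, 0.0], [0.032, 0.999, 0.0], [-0.0, 0.0, -1.0]]
force: [0.4, 0.2, -0.6]
opening: 0.133
grasp_force: 30.0
```

Request:
drive_tool:
  deltas: "0 0 0 -1 0; 0 0 0 -1.5 0; 0 0 0 -2 0; 0 0 0 -2.5 0; 0 0 0 -2.5 0"

```text
time_s: 22.0
position: [0.4958, 0.2252, 0.1727]
tcp_rot: [[-0.999, 0.032, 0.0], [0.032, 0.999, 0.0], [-0.0, 0.0, -1.0]]
force: [-0.6, -0.6, 1.0]
opening: 0.134
grasp_force: 30.0
```

Request:
drive_tool:
  deltas: "18 0 0 0 0; 24 0 0 0 0; 35 0 0 0 0; 50 0 0 0 0; 50 0 0 0 0; 50 0 0 0 0; 50 0 0 15 0; 50 0 0 40 0; 50 0 0 75 0; 50 0 0 115 0; 50 0 -40 150 0; 50 0 -80 150 0"

```text
time_s: 23.2
position: [0.4985, 0.1456, 0.3273]
tcp_rot: [[-1.0, 0.028, 0.011], [0.028, 1.0, 0.001], [-0.011, 0.001, -1.0]]
force: [0.3, 0.4, -1.3]
opening: 0.572
grasp_force: 0.0
```

Request:
drive_tool:
  deltas: "50 0 -40 0 0; 50 0 -80 0 0; 50 0 -110 0 0; 50 0 -110 0 0; 50 0 -110 0 0"

```text
time_s: 23.7
position: [0.4956, 0.0348, 0.3223]
tcp_rot: [[-0.999, 0.034, -0.0], [0.034, 0.999, 0.001], [0.0, 0.001, -1.0]]
force: [0.1, 0.3, -0.0]
opening: 0.574
grasp_force: 0.0
```

Run:
```python
from h import *
print(bot.read_state()["position"])
save("scene","s6.png",None,1.25)
```

```text
[0.49558188 0.03475526 0.32227193]
```

View pics/s6.png

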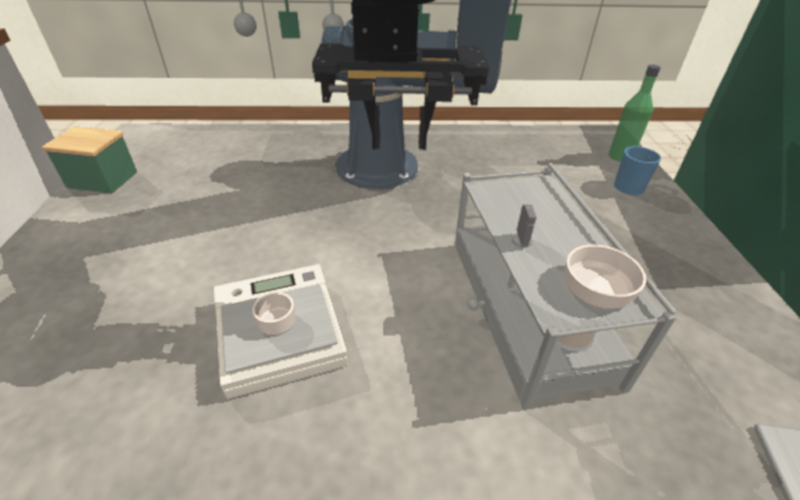

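The small dish stands on the plate at (273,312), and the scraper hangs upright in the rack at (526,226). The large dish has not moved, and the robot is clear of everything.

```bash
python3 -c "
from rig import bot
print(bot.hand_in())"
```

```text
the job is handed in; nothing more can be done
None
```

The job is handed in at about 24 s: the small dish stands about 2 mm from the plate centre, the zero button was held against its stop for about a second at about 10 N and let go, and the scraper hangs handle down in its hole; the verdict wasn't shown, and I didn't separately check the button springing out or the pot and canister.

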